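# Free the stuck slide carriage and run it home to its stop

### The job

The carriage of the positioning slide on the bench has gummed up at the open end of its rails. Push it along the rails until it breaks free, run it on towards the end cover until it is fully home against the stop hidden inside the cover, gently, never pressing on the stop with more than 30 N, and then fold its locking lever fully down on to the carriage and let go. Leave the spray can, the spool, the tin and the pipe reducer where they stand.

Things in the scene. Friction and masses are not known exactly. Their poses are not given: they have to be found in the camera images.
- slide_base: Fixed steel base plate of the slide, 400 x 110 x 12 mm, lying on the bench, with two round rails along it. Origin: centre of its underside. Its x axis points along the rails from the open end to the covered end: the carriage is to travel along +x. z is up.
- end_cover: Grey sheet-metal cover, 155 mm long, 104 mm wide, top 52 mm above the bench, fixed over the +x end of the slide base. Origin: on the bench level at the middle of its open mouth (40 mm along +x from the base's origin); axes as the base. The stop sits somewhere inside it, set differently each time, and cannot be seen.
- carriage: Aluminium block 100 (x) x 86 (y) x 25 (z) mm; origin at the centre of its underside, 22 mm above the bench; axes as slide_base; slides along x only. Starts at x = -130 mm on the base, stuck: after 0 to 3 mm of play it gives way only at 7 to 20 N, within 8 mm, jumps on by up to 20 mm, then runs at about 3 N (plus 12 N per m/s). To the solid stop it travels 55 to 120 mm in all.
- post_top (a point): Centre of the top of the carriage's upright steel post, by which it is pushed or gripped: at x = -32, y = 0 mm on the carriage, 102 mm above the bench. The post is 20 mm thick with a 26 mm head over its top 12 mm; the block's top is 47 mm above the bench.
- buffer (a joint): The stop's short plunger inside the cover, in m: 0 when free; at 0.005 it is fully in and meets a firm urethane pad that yields about 1 mm for each 8 N more (so it may read up to 0.009 while pressed). Its spring takes under 1 N and does not push the carriage back. Only the carriage's tongue presses it.
- lock_lever (a joint): Locking lever of the carriage, in rad: 0 upright, 1.55 fully down. It swings about the carriage's x axis, its tip moving towards the carriage's +y side and down; it starts at 0 to 0.4, moves stiffly (0.08 N m) and stays where it is left.
- lever_pivot (a point): Pivot of the locking lever: x = 33, y = -22 mm on the carriage, 36 mm above the carriage's underside (11 mm above the block's top).
- lever_tip (a point): Tip of the locking lever, 55 mm from its pivot; the lever is a round bar 10 mm thick with a 14 mm thick black grip along its outer half.
- spray_can: Spray can, 67 mm across, 199 mm tall, a bystander; origin at the centre of its underside.
- thread_spool: White spool, 69 mm across, 24 mm high, lying flat, a bystander; origin at the centre of its underside.
- small_tin: Round blue tin, 71 mm across, 42 mm high, a bystander; origin at the centre of its underside.
- reducer: Dark pipe reducer, 55 mm across, 44 mm high, a bystander; origin at the centre of its underside.
- tongue_tip (a point): Front end of the carriage's tongue, a steel bar 20 mm wide and 16 mm high that projects 128 mm from the block's front into the cover and there meets the stop. Point: centre of its end face, x = 178, z = 10 mm on the carriage. Home, the block still stands short of the cover's mouth.

How it is judged (in metres and radians):
On the way:
1. the carriage is fully home on the stop, its lever not yet folded (value of joint buffer above 0.004 m and value of joint lock_lever below 0.7 rad), for 0.2 s.
At the end, for the whole second after the job is handed in: The carriage rests fully home, its stop plunger pressed in by more than 4 of its 5 mm, and the locking lever is folded down past 1.4 rad (fully down is 1.55) (value of joint buffer above 0.004 m and value of joint lock_lever above 1.4 rad and linear speed of carriage below 0.005 m/s); the robot touches nothing.
It fails at once if the carriage is pressed on to the stop with more than 30 N (contact force between carriage and end_cover above 30 N).
It fails at once if the spray can is moved by more than 30 mm (distance of spray_can from where it was at the start of the episode above 0.03 m).
It fails at once if the spool is moved by more than 30 mm (distance of thread_spool from where it was at the start of the episode above 0.03 m).
It fails at once if the tin is moved by more than 30 mm (distance of small_tin from where it was at the start of the episode above 0.03 m).
It fails at once if the pipe reducer is moved by more than 30 mm (distance of reducer from where it was at the start of the episode above 0.03 m).
It also fails if it takes over 51 s, if anything falls off the work surface, if the arm or the gripper's body presses on something with over 40 N, if the wrist force passes 120 N, or if a joint passes its speed limit or range.

### The arm

A 6-joint arm with a two-finger parallel gripper is mounted at the origin on a cart in front of the work surface, level with it; the furniture and walls round the work are solid. World frame = base frame: x ahead of the robot, y to its left, z up, the work surface at z = 0. Lengths are in mm, angles in rad, forces in N, time in s.
With the tool pointing down it reaches from about 400 to 925 mm from the base axis. Payload 12.5 kg.
Tool frame: the origin (TCP) lies on the front face of the gripper's body, between the roots of the fingers; the fingertips stand 78 mm ahead of it and the grasp point (between the pads) lies 59 mm ahead of it (env.nose_length is the distance from the TCP to the fingertips, in mm); z points along the fingers, y is the line along which they close (so a half turn about z gives the same grasp; the last joint's range is limited). The gripper opens to 95 mm and grips with 3 to 60 N. Pads are 20 mm wide; open, the fingers measure 119 mm over their backs; the gripper's body (75 mm by 180 mm) begins 59 mm behind the grasp point.
Start: joints at [-1.218, 0.491, 1.559, -0, 1.092, -0.106], TCP at [276.817, -560.366, 292.261] pointing down, gripper open.
Joint ranges: [-3.1, 3.1], [-0.84, 2.19], [0.05, 2.79], [-1.13, 4.28], [0.06, 2.93], [-2.69, 2.69]. Speed limits (rad/s): [2.22, 2.22, 2.79, 3.14, 3.14, 3.14].

### API

Orientations are given as [roll, pitch, yaw] about the fixed x, y, z axes, in that order (R = Rz(yaw) Ry(pitch) Rx(roll)).
In Python, from cell import env gives the robot as it stands.
- The arm moves only by the tool jog_arm, never from a script. Its argument "motion" is a list of rows, each a list of 7 numbers: the turn, a rotation vector about the tool's x, y, z in degrees, then the shift along the tool's x, y, z in mm, then the finger opening in mm, from 0 to 95.1. In form: [[wx, wy, wz, x, y, z, hand], ...]. A call has 1 to 10 rows; each row shifts and turns the commanded pose from where the row before left it, along the tool's axes as they then stand; what a row does not reach is not made up. A row lasts 1/8 s, in which the tool goes at most 62.5 mm and 10.7 degrees, less where a joint would pass 70% of its speed; a pose out of reach is approached as far as the arm can. A call is refused whole if a number of a shift passes 62.5 or a number of a turn 10.7, either way. A call with a gripper value outside its range is refused whole. The fingers move at their own pace and stop on an object; the grip force is fixed at half the most. Time passes only in rows, so rows that do not move let the fingers close. It gives the time, the measured TCP pose, the force, the opening and the grip force at its end, in the units of the state.
- env.state(): the state, without advancing time (a new reading comes with each control period).
- env.read_camera(name): name is "scene" or "top" or "wrist"; returns a dict with "color" (400x640x3 uint8, red, green, blue), "z_map" (400x640 float32, mm along the optical axis (not along the pixel's ray), 0 where there is no reading), "camera_matrix" (3x3 intrinsics, pixels), "k1" (the pictures are not rectified: a ray, as slopes to the right and down, at radius r is drawn at 1 + k1 r^2 times it, then the intrinsics apply), "world_to_cam" (4x4, takes a point from world to camera coordinates). Camera axes: x right, y up, looking along -z (the intrinsics and any distortion apply to the point x, -y, -z); pixel columns grow to the right and rows downward; lengths in mm; the calibration is good to about 2 mm. A picture is of the moment at which its call begins.
- env.job_done(): hands the job in; it is judged then, once.
Trained networks look in the newest picture that a camera, given by its name, has taken for a name from the list of things; names that differ only in an ending like _2 or _b are one class to them, and where a whole thing is asked for, a point or a joint stands for the part that bears it (a point fixed in the world has none). Each returns a list of dicts, best first, with "score" (0 to 1); they miss things now and then, are a little off and sometimes report something else, mostly with a low value. They report only what shows in the picture. A call takes as long as a camera call.
- env.recognise(camera, thing): "location" ([column, row] in pixels, amid what is visible of it).
The state is a dict: "t": time; "joints": joint angles; "qvel": joint speeds; "tau": joint torques, N m; "eef_pos": TCP position; "tcp_rot": TCP orientation; "ft_force": force on the tool from outside, world axes, zero at the start; "moment": the same for the moment, N m; "opening": opening from 0.0 (shut) to 1.0 (fully open); "grip_force": force on a finger pad.
Only numpy, scipy, OpenCV 4.12 (cv2) and the standard library are available. Lean on these libraries where they do the work, as an engineer would, in place of code of your own. Each camera call takes 0.05 s, during which the arm holds its last target. There are 200 camera calls.

## Working session

There is one attempt and no reset: what is moved stays moved. The work goes in short steps, Python scripts to look and compute and a tool call to move; the robot and the scene stay as the last step left them, time stands still between calls to the robot, and variables do not carry over. Pictures are saved under pics/ and viewed, at most 10 in all, crops included, and the job is handed in when it is done.

Besides the shell and the picture viewer there is one more tool, called by a JSON object that holds its "fn" and its "kwargs". jog_arm: Moves the arm, as the interface text tells. Its arguments: {"type":"object","properties":{"motion":{"type":"array"}},"required":["motion"]}

```bash
mkdir -p pics; cat > h.py <<'E'
import numpy as np, cv2
from cell import env
def shot(n,f=None):
    c=env.read_camera(n)
    if f: cv2.imwrite('pics/'+f,c['color'][:,:,::-1])
    return c
def px2w(c,u,v,z=None):
    K=c['camera_matrix'];k=c['k1']
    d=np.array([(u-K[0,2])/K[0,0],(v-K[1,2])/K[1,1]]);s=d.copy()
    for _ in range(20): s=d/(1+k*(s@s))
    T=np.linalg.inv(c['world_to_cam']);ray=np.array([s[0],-s[1],-1.])
    if z is None:
        p=ray*c['z_map'][int(round(v)),int(round(u))]
        return T[:3,:3]@p+T[:3,3]
    r=T[:3,:3]@ray;o=T[:3,3]
    return o+r*(z-o[2])/r[2]
E
python3 - <<'E'
from h import *
s=env.state();print({k:np.round(v,3) for k,v in s.items()})
a=shot('scene','s1.png')
for t in ['post_top','lever_tip','lever_pivot','carriage','end_cover','slide_base']: print('s',t,[(d['score'],d['location'],px2w(a,*d['location']).round()) for d in env.recognise('scene',t)[:2]])
b=shot('top','t1.png')
for t in ['post_top','lever_tip','lever_pivot','carriage','end_cover','spray_can','thread_spool','small_tin','reducer']: print('t',t,[(d['score'],d['location'],px2w(b,*d['location']).round()) for d in env.recognise('top',t)[:2]])
E
```

```text
{'t': np.float64(0.0), 'joints': array([-1.218,  0.492,  1.559, -0.   ,  1.092, -0.106]), 'qvel': array([ 0.001, -0.001,  0.   ,  0.   , -0.   , -0.001]), 'tau': array([ 1.0000e-03, -6.1264e+01, -2.5818e+01,  6.9000e-02,  4.8000e-02,
       -0.0000e+00]), 'eef_pos': array([ 276.727, -560.217,  291.645]), 'tcp_rot': array([-3.14 , -0.   ,  0.459]), 'ft_force': array([0.378, 0.696, 0.772]), 'moment': array([-0.03 , -0.025,  0.022]), 'grip_force': np.float64(0.0), 'opening': np.float64(0.999)}
s post_top [(0.77, [274.1, 276.4], array([558., 114.,  46.]))]
s lever_tip []
s lever_pivot [(0.62, [273.4, 274.2], array([563., 110.,  46.]))]
s carriage [(0.72, [276.2, 273.4], array([560., 104.,  45.]))]
s end_cover [(0.61, [343.6, 225.4], array([ 507., -105.,   53.]))]
s slide_base [(0.9, [304.3, 259.3], array([538.,  28.,  35.]))]
t post_top [(0.61, [227.9, 214.5], array([553.,  90., 109.]))]
t lever_tip [(0.5, [230.7, 213.4], array([556.,  85., 104.]))]
t lever_pivot [(0.85, [228.1, 211.3], array([560.,  90., 107.]))]
t carriage [(0.91, [225.5, 215.5], array([556., 111.,  46.]))]
t end_cover [(0.65, [326.6, 231.8], array([ 515., -126.,   52.])), (0.34, [291.2, 289.1], array([381., -41.,  23.]))]
t spray_can [(0.64, [218.4, 140.6], array([738., 132.,  41.])), (0.6, [451.8, 244.0], array([ 482., -379.,  171.]))]
t thread_spool [(0.97, [293.1, 289.7], array([377., -44.,  -2.]))]
t small_tin [(0.88, [328.2, 160.3], array([ 685., -132.,   41.]))]
t reducer [(0.63, [219.6, 137.3], array([746., 129.,  40.]))]
```

View pics/s1.png

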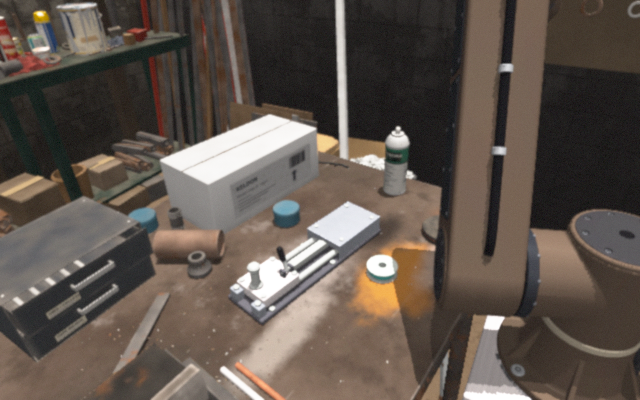

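View pics/t1.png

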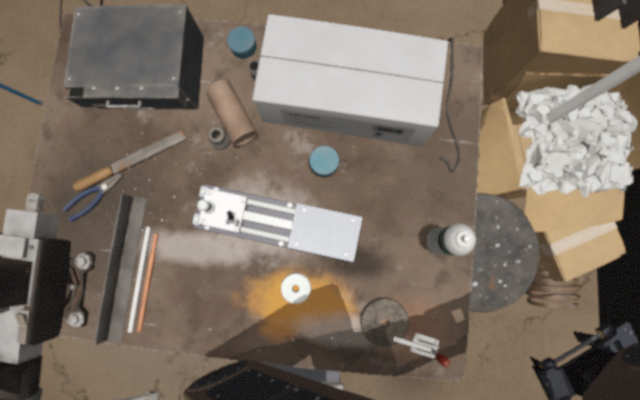

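The scene shows the slide running from the upper left (post near top-view pixel 203,205) to the cover (327,232). The lever is dark, near 232,215, and the bystanders are well away from it. Next I'll get the axis from the depth data.

```bash
python3 - <<'E'
from h import *
def cloud(c,box):
    u0,u1,v0,v1=box
    return np.array([np.r_[px2w(c,u,v),u,v] for v in range(v0,v1) for u in range(u0,u1) if c['z_map'][v,u]>0])
b=shot('top');P=cloud(b,(185,370,175,270))
np.save('P.npy',P)
cov=P[(P[:,2]>48.5)&(P[:,2]<56)&(P[:,3]>285)]
r=cv2.minAreaRect(cov[:,:2].astype(np.float32));print('cover',len(cov),r,cv2.boxPoints(r).round())
blk=P[(P[:,2]>42)&(P[:,2]<51)&(P[:,3]<260)]
r=cv2.minAreaRect(blk[:,:2].astype(np.float32));print('block',len(blk),r,cv2.boxPoints(r).round())
bs=P[(P[:,2]>5)&(P[:,2]<120)]
r=cv2.minAreaRect(bs[:,:2].astype(np.float32));print('all',r,cv2.boxPoints(r).round())
hi=P[(P[:,2]>60)]
print(hi.round())
im=b['color'][175:270,185:370];cv2.imwrite('pics/t2.png',cv2.resize(im,None,fx=4.3,fy=4.3,interpolation=cv2.INTER_CUBIC)[:,:,::-1])
E
```

```text
cover 2710 ((514.5093994140625, -121.65843963623047), (154.81500244140625, 103.80463409423828), 77.2573013305664) [[ 447. -186.]
 [ 548. -209.]
 [ 582.  -58.]
 [ 481.  -35.]]
block 1218 ((566.6107177734375, 108.0829849243164), (138.49415588378906, 86.45703125), 77.43695831298828) [[509.  50.]
 [594.  31.]
 [624. 166.]
 [539. 185.]]
all ((582.3883056640625, -16.93280029296875), (399.1966247558594, 196.38575744628906), 77.25701904296875) [[ 443. -190.]
 [ 634. -233.]
 [ 722.  156.]
 [ 531.  199.]]
[[589. 149.  98. 203. 199.]
 [587. 157.  95. 200. 200.]
 [587. 153. 100. 201. 200.]
 ...
 [532.  83.  67. 235. 225.]
 [532.  81.  65. 236. 225.]
 [530.  82.  63. 236. 226.]]
```

View pics/t2.png

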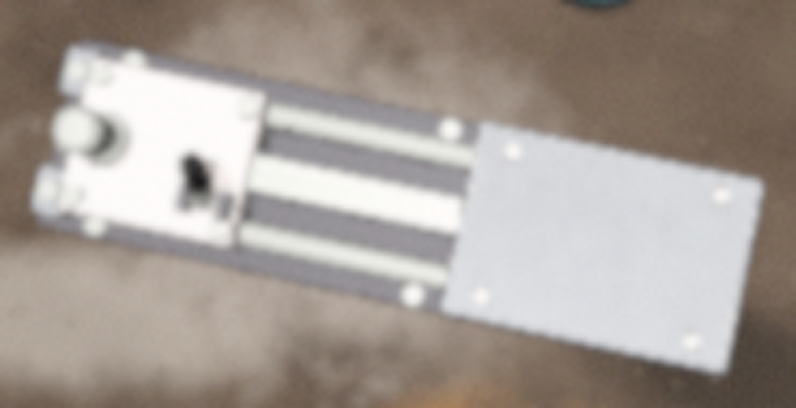

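{"fn": "jog_arm", "kwargs": {"motion": [[0,0,9.76,0,0,0,60],[0,0,9.76,0,0,0,60],[0,0,9.76,0,0,0,60],[0,0,9.76,0,0,0,60],[0,0,0,8,-50,0,60],[0,0,0,8,-50,0,60],[0,0,0,8,-50,0,60],[0,0,0,8,-50,0,60],[0,0,0,8,-50,0,60],[0,0,0,8,-50,0,60]]}}

```text
t: 2.15
eef_pos: [390.3, -276.9, 292.5]
tcp_rot: [3.141, -0.001, -0.223]
ft_force: [-0.2, -0.2, -0.0]
opening: 0.632
grip_force: 0.0
```

{"fn": "jog_arm", "kwargs": {"motion": [[0,0,0,8,-50,0,60],[0,0,0,8,-50,0,60],[0,0,0,8,-50,0,60],[0,0,0,8,-50,0,60],[0,0,0,8,-50,0,60],[0,0,0,8,-50,0,60],[0,0,0,8,-50,0,60],[0,0,0,8,-50,0,60],[0,0,0,5,-40,0,60],[0,0,0,0,0,0,60]]}}

```text
t: 3.4
eef_pos: [554.6, 137.7, 291.9]
tcp_rot: [-3.142, -0.0, -0.22]
ft_force: [0.1, 0.1, 0.0]
opening: 0.63
grip_force: 0.0
```

```bash
cat >> h.py <<'E'
a=np.deg2rad(77.257-180)
ex=np.array([np.cos(a),np.sin(a)]);ey=np.array([-ex[1],ex[0]])
O=np.array([514.51,-121.66])-117.5*ex
def sl(p): d=np.asarray(p)[:2]-O; return np.r_[d@ex,d@ey,p[2]]
def rep():
    s=env.state();f=s['ft_force']
    print('t',round(float(s['t']),2),'tcp sl',sl(s['eef_pos']).round(1),'yaw',np.rad2deg(s['tcp_rot']).round(2),'F',round(float(f[:2]@ex),1),round(float(f[:2]@ey),1),round(float(f[2]),1),'op',round(float(s['opening'])*95.1,1),'gf',s['grip_force'].round(1))
E
python3 - <<'E'
from h import *
print('O',O,'ex',ex)
rep();print(env.state()['joints'].round(2))
P=np.load('P.npy');S=np.array([np.r_[sl(p[:3]),p[3:]] for p in P])
top=S[(S[:,2]>97)&(S[:,0]<-130)];print('post top',len(top),top[:,:3].mean(0),top[:,:2].min(0),top[:,:2].max(0))
lv=S[(S[:,2]>62)&(S[:,0]>-125)&(S[:,0]<-60)];print('lever',len(lv),lv[:,:3].min(0),lv[:,:3].max(0)); i=lv[:,2].argsort()[-8:];print(lv[i].round())
bl=S[(S[:,2]>43)&(S[:,2]<51)&(S[:,0]<-70)];print('blk y',np.percentile(bl[:,1],[1,99]),'x',np.percentile(bl[:,0],[1,99]))
c=shot('wrist','w1.png')
for t in ['post_top','lever_tip']: print(t,[(d['score'],d['location'],sl(px2w(c,*d['location'],z=102)).round(1),sl(px2w(c,*d['location'])).round(1)) for d in env.recognise('wrist',t)[:2]])
E
```

```text
O [540.42794706  -7.05411001] ex [-0.22057827 -0.97536928]Traceback (most recent call last):
  File "<stdin>", line 3, in <module>
  File "h.py", line 23, in rep
    print('t',round(float(s['t']),2),'tcp sl',sl(s['eef_pos']).round(1),'yaw',np.rad2deg(s['tcp_rot']).round(2),'F',round(float(f[:2]@ex),1),round(float(f[:2]@ey),1),round(float(f[2]),1),'op',round(float(s['opening'])*95.1,1),'gf',s['grip_force'].round(1))
                                                                                                                                                                                                                                       ^^^^^^^^^^^^^^^^^^^^^
AttributeError: 'float' object has no attribute 'round'
```

```bash
sed -i "s/s\['grip_force'\].round(1)/round(float(s['grip_force']),1)/" h.py
python3 - <<'E'
from h import *
rep();print(env.state()['joints'].round(2))
P=np.load('P.npy');S=np.array([np.r_[sl(p[:3]),p[3:]] for p in P])
top=S[(S[:,2]>97)&(S[:,0]<-130)];print('post top',len(top),top[:,:3].mean(0),top[:,:2].min(0),top[:,:2].max(0))
lv=S[(S[:,2]>62)&(S[:,0]>-125)&(S[:,0]<-60)];print('lever',len(lv),lv[:,:3].min(0),lv[:,:3].max(0)); i=lv[:,2].argsort()[-8:];print(lv[i].round())
bl=S[(S[:,2]>43)&(S[:,2]<51)&(S[:,0]<-70)];print('blk y',np.percentile(bl[:,1],[1,99]),'x',np.percentile(bl[:,0],[1,99]))
c=shot('wrist','w1.png')
for t in ['post_top','lever_tip']: print(t,[(d['score'],d['location'],sl(px2w(c,*d['location'],z=102)).round(1),sl(px2w(c,*d['location'])).round(1)) for d in env.recognise('wrist',t)[:2]])
E
```

```text
t 3.4 tcp sl [-144.3  -18.1  291.9] yaw [-179.99   -0.    -12.58] F -0.1 0.1 0.0 op 60.0 gf 0.0
[0.13 0.42 1.69 0.   1.03 1.92]
post top 88 [-161.16420814    0.34892411   99.78371327] [-173.0956672   -11.75824472] [-150.20595674   13.17538049]
lever 98 [-111.37328612  -29.7898729    62.36285249] [-84.50019146   1.23730771 109.21014013]
[[ -97.  -10.  107.  228.  215.]
 [ -98.   -8.  107.  228.  214.]
 [-102.   -9.  108.  226.  214.]
 [-100.   -8.  109.  227.  214.]
 [ -96.   -5.  109.  229.  213.]
 [ -99.   -4.  109.  228.  212.]
 [ -98.   -6.  109.  228.  213.]
 [ -96.   -3.  109.  229.  212.]]
blk y [-41.71016569  42.07235284] x [-177.431334    -80.99793389]
post_top [(0.78, [341.6, 171.1], array([-122.8,   12.9,  102. ]), array([-118.3,    2.3,   45.6]))]
lever_tip [(0.49, [364.2, 190.2], array([-100.2,   -5.9,  102. ]), array([-101.2,   -4.3,  108.4]))]
```

View pics/w1.png

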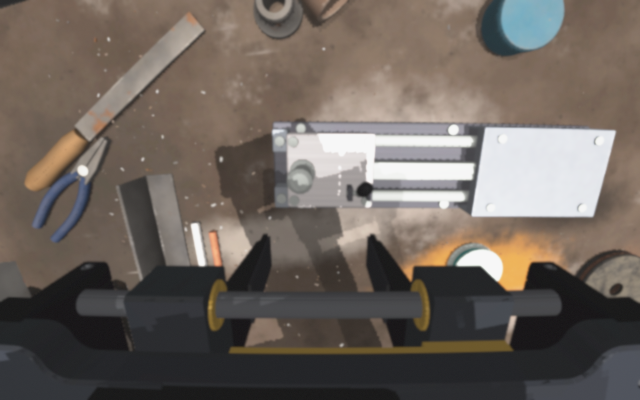

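The wrist view confirms the geometry: post at (300,177), lever at (363,190). The post top measures (-161, 0) on the base, where (-162, 0) is expected. I'll lower on to it and grip.

{"fn": "jog_arm", "kwargs": {"motion": [[0,0,0,18,-17.7,0,60],[0,0,0,0,0,50,60],[0,0,0,0,0,50,60],[0,0,0,0,0,30,60],[0,0,0,0,0,8,60],[0,0,0,0,0,0,60],[0,0,0,0,0,0,40],[0,0,0,0,0,0,30],[0,0,0,0,0,0,25],[0,0,0,0,0,0,20]]}}

```text
t: 4.8
eef_pos: [576.1, 149.6, 154.7]
tcp_rot: [-3.14, -0.001, -0.223]
ft_force: [1.8, 18.4, 1.6]
opening: 0.27
grip_force: 8.9
```

```bash
python3 - <<'E'
from h import *
rep()
E
```

```text
t 4.8 tcp sl [-160.7    0.2  154.7] yaw [-1.799e+02 -7.000e-02 -1.278e+01] F -18.3 -2.3 1.6 op 25.7 gf 8.9
```

{"fn": "jog_arm", "kwargs": {"motion": [[0,0,0,0,0,0,20],[0,0,0,0,0,0,20]]}}

```text
t: 5.05
eef_pos: [576.0, 149.4, 154.7]
tcp_rot: [-3.141, -0.001, -0.222]
ft_force: [-0.6, 5.1, 4.3]
opening: 0.257
grip_force: 30.0
```

{"fn": "jog_arm", "kwargs": {"motion": [[0,0,0,0,1,0,20],[0,0,0,0,1,0,20],[0,0,0,0,1,0,20]]}}

```text
t: 5.42
eef_pos: [575.5, 147.1, 154.7]
tcp_rot: [-3.14, -0.001, -0.223]
ft_force: [0.9, 10.6, 3.1]
opening: 0.256
grip_force: 30.0
```

```bash
python3 - <<'E'
from h import *
rep()
E
```

```text
t 5.42 tcp sl [-158.1    0.2  154.7] yaw [-1.7989e+02 -8.0000e-02 -1.2750e+01] F -10.6 -1.5 3.1 op 24.3 gf 30.0
```

{"fn": "jog_arm", "kwargs": {"motion": [[0,0,0,0,1.5,0,20],[0,0,0,0,1.5,0,20],[0,0,0,0,1.5,0,20],[0,0,0,0,1.5,0,20],[0,0,0,0,1.5,0,20],[0,0,0,0,1.5,0,20],[0,0,0,0,1.5,0,20],[0,0,0,0,1.5,0,20]]}}

```text
t: 6.42
eef_pos: [572.6, 134.2, 154.7]
tcp_rot: [-3.141, -0.001, -0.223]
ft_force: [-1.0, 3.0, 5.8]
opening: 0.256
grip_force: 30.0
```

{"fn": "jog_arm", "kwargs": {"motion": [[0,0,0,0,2,0,20],[0,0,0,0,2,0,20],[0,0,0,0,2,0,20],[0,0,0,0,2,0,20],[0,0,0,0,2,0,20],[0,0,0,0,2,0,20]]}}

```text
t: 7.18
eef_pos: [569.9, 122.5, 154.7]
tcp_rot: [-3.141, -0.001, -0.223]
ft_force: [-0.7, 2.9, 6.2]
opening: 0.26
grip_force: 30.0
```

```bash
python3 - <<'E'
from h import *
rep()
c=shot('wrist','w2.png')
E
```

```text
t 7.17 tcp sl [-132.8    0.2  154.7] yaw [-1.7999e+02 -4.0000e-02 -1.2750e+01] F -2.7 -1.3 6.2 op 24.7 gf 30.0
```

View pics/w2.png

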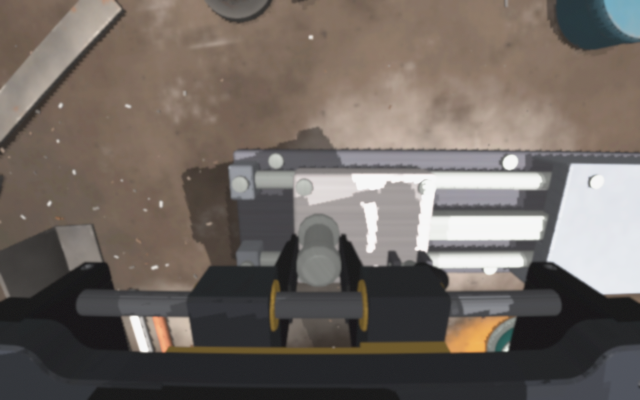

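It broke free and is held centred in the grip, running at about 3 N. The post is at (319,262), between the fingers.

{"fn": "jog_arm", "kwargs": {"motion": [[0,0,0,0,2.5,0,20],[0,0,0,0,2.5,0,20],[0,0,0,0,2.5,0,20],[0,0,0,0,2.5,0,20],[0,0,0,0,2.5,0,20],[0,0,0,0,2.5,0,20],[0,0,0,0,2.5,0,20],[0,0,0,0,2.5,0,20],[0,0,0,0,1.5,0,20],[0,0,0,0,0,0,20]]}}

```text
t: 8.48
eef_pos: [565.1, 101.3, 154.7]
tcp_rot: [3.141, -0.001, -0.223]
ft_force: [0.4, 1.7, 6.7]
opening: 0.259
grip_force: 30.0
```

{"fn": "jog_arm", "kwargs": {"motion": [[0,0,0,0,1.5,0,20],[0,0,0,0,1.5,0,20]]}}

```text
t: 8.72
eef_pos: [564.5, 98.6, 154.7]
tcp_rot: [-3.141, -0.001, -0.223]
ft_force: [-0.5, 2.9, 6.4]
opening: 0.262
grip_force: 30.0
```

{"fn": "jog_arm", "kwargs": {"motion": [[0,0,0,0,1.5,0,20],[0,0,0,0,1.5,0,20]]}}

```text
t: 8.98
eef_pos: [563.8, 95.7, 154.7]
tcp_rot: [-3.141, -0.001, -0.223]
ft_force: [-1.4, 3.1, 6.2]
opening: 0.256
grip_force: 30.0
```

{"fn": "jog_arm", "kwargs": {"motion": [[0,0,0,0,1.5,0,20],[0,0,0,0,1.5,0,20]]}}

```text
t: 9.22
eef_pos: [563.1, 92.7, 154.7]
tcp_rot: [-3.141, -0.001, -0.223]
ft_force: [-0.9, 2.9, 6.5]
opening: 0.259
grip_force: 30.0
```

{"fn": "jog_arm", "kwargs": {"motion": [[0,0,0,0,1.5,0,20],[0,0,0,0,1.5,0,20]]}}

```text
t: 9.48
eef_pos: [562.5, 89.8, 154.7]
tcp_rot: [-3.141, -0.001, -0.223]
ft_force: [-0.5, 2.8, 6.4]
opening: 0.26
grip_force: 30.0
```

{"fn": "jog_arm", "kwargs": {"motion": [[0,0,0,0,1.5,0,20],[0,0,0,0,1.5,0,20]]}}

```text
t: 9.72
eef_pos: [561.8, 86.9, 154.6]
tcp_rot: [-3.141, -0.001, -0.223]
ft_force: [-1.4, 2.4, 5.8]
opening: 0.26
grip_force: 30.0
```

{"fn": "jog_arm", "kwargs": {"motion": [[0,0,0,0,1.5,0,20],[0,0,0,0,1.5,0,20]]}}

```text
t: 9.98
eef_pos: [561.1, 83.9, 154.7]
tcp_rot: [-3.141, -0.001, -0.223]
ft_force: [-0.9, 2.2, 6.4]
opening: 0.26
grip_force: 30.0
```

{"fn": "jog_arm", "kwargs": {"motion": [[0,0,0,0,1.5,0,20],[0,0,0,0,1.5,0,20]]}}

```text
t: 10.22
eef_pos: [560.5, 81.0, 154.7]
tcp_rot: [-3.142, -0.001, -0.223]
ft_force: [-0.2, 3.0, 5.3]
opening: 0.258
grip_force: 30.0
```

{"fn": "jog_arm", "kwargs": {"motion": [[0,0,0,0,1.5,0,20],[0,0,0,0,1.5,0,20]]}}

```text
t: 10.48
eef_pos: [559.8, 78.1, 154.6]
tcp_rot: [-3.142, -0.001, -0.223]
ft_force: [-1.7, 2.9, 6.5]
opening: 0.262
grip_force: 30.0
```

{"fn": "jog_arm", "kwargs": {"motion": [[0,0,0,0,1.5,0,20],[0,0,0,0,1.5,0,20]]}}

```text
t: 10.72
eef_pos: [559.1, 75.2, 154.7]
tcp_rot: [-3.142, -0.001, -0.223]
ft_force: [-0.8, 3.5, 6.2]
opening: 0.257
grip_force: 30.0
```

{"fn": "jog_arm", "kwargs": {"motion": [[0,0,0,0,1.5,0,20],[0,0,0,0,1.5,0,20]]}}

```text
t: 10.98
eef_pos: [558.5, 72.3, 154.6]
tcp_rot: [-3.141, -0.001, -0.223]
ft_force: [-1.6, 3.2, 6.6]
opening: 0.256
grip_force: 30.0
```

{"fn": "jog_arm", "kwargs": {"motion": [[0,0,0,0,1.5,0,20],[0,0,0,0,1.5,0,20]]}}

```text
t: 11.22
eef_pos: [557.8, 69.4, 154.7]
tcp_rot: [-3.141, -0.001, -0.223]
ft_force: [-0.8, 3.5, 5.7]
opening: 0.257
grip_force: 30.0
```

{"fn": "jog_arm", "kwargs": {"motion": [[0,0,0,0,1.3,0,20],[0,0,0,0,1.3,0,20]]}}

```text
t: 11.48
eef_pos: [557.3, 67.2, 154.7]
tcp_rot: [-3.141, -0.001, -0.223]
ft_force: [1.3, 11.6, 6.3]
opening: 0.257
grip_force: 30.0
```

{"fn": "jog_arm", "kwargs": {"motion": [[0,0,0,0,0,0,20],[0,0,0,0,0,0,20],[0,0,0,0,0,0,20]]}}

```text
t: 11.85
eef_pos: [557.3, 67.2, 154.7]
tcp_rot: [-3.141, -0.001, -0.223]
ft_force: [1.0, 6.7, 6.2]
opening: 0.261
grip_force: 30.0
```

```bash
python3 - <<'E'
from h import *
rep()
E
```

```text
t 11.85 tcp sl [-7.620e+01  1.000e-01  1.547e+02] yaw [-1.7996e+02 -5.0000e-02 -1.2750e+01] F -6.8 -0.5 6.2 op 24.8 gf 30.0
```

It's fully home on the pad, at about 7 N held. I'll release, lift, and move to the lever's -y side.

{"fn": "jog_arm", "kwargs": {"motion": [[0,0,0,0,0,0,30],[0,0,0,0,0,0,45],[0,0,0,0,0,0,50],[0,0,0,0,0,30,50],[0,0,0,0,0,-60,50],[0,0,0,0,0,-31,50],[0,0,0,0,0,0,50]]}}

```text
t: 12.72
eef_pos: [557.8, 66.7, 217.2]
tcp_rot: [-3.141, -0.004, -0.223]
ft_force: [0.6, 0.1, 0.0]
opening: 0.525
grip_force: 0.0
```

One row in that call went down 30 mm by mistake before lifting. I'll check that it didn't disturb anything.

```bash
python3 - <<'E'
from h import *
rep()
b=shot('top')
for n,bx in [('post',(215,255,190,235)),('lev',(225,275,195,245))]:
    u0,u1,v0,v1=bx
    S=np.array([sl(px2w(b,u,v)) for v in range(v0,v1) for u in range(u0,u1) if b['z_map'][v,u]>0])
    bl=S[(S[:,2]>43)&(S[:,2]<50)&(abs(S[:,1])<40)];print('blk',len(bl),np.percentile(bl[:,0],[1,99]).round(1) if len(bl) else '')
c=shot('wrist','w3.png')
for t in ['post_top','lever_tip']: print(t,[(d['score'],d['location'],sl(px2w(c,*d['location'],z=102)).round(1),sl(px2w(c,*d['location'])).round(1)) for d in env.recognise('wrist',t)[:2]])
E
```

```text
t 12.72 tcp sl [-75.8   0.7 217.2] yaw [-179.96   -0.22  -12.76] F -0.2 0.5 0.0 op 49.9 gf 0.0
blk 61 [-76.6 -43. ]
blk 201 [-74.8   3.1]
post_top [(0.78, [355.5, 203.2], array([-49.5,  22.1, 102. ]), array([-42.4,   5.7,  47.6]))]
lever_tip []
```

View pics/w3.png

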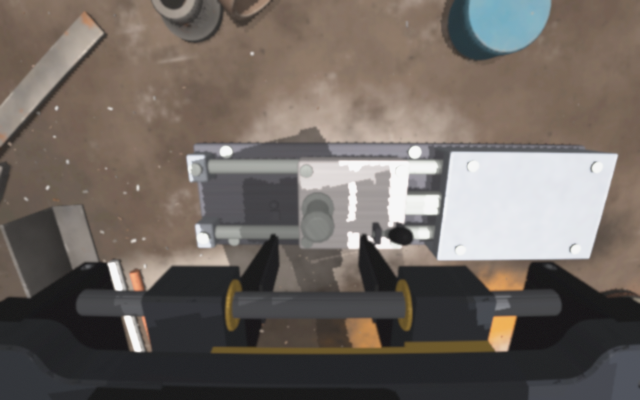

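The carriage still looks home, with the post at (317,218) and the lever upright at (400,234). Next is the lever.

{"fn": "jog_arm", "kwargs": {"motion": [[0,0,0,-25,33,0,20],[0,0,0,-26,32,0,0],[0,0,0,0,0,0,0],[0,0,0,0,0,20,0],[0,0,0,0,0,27,0],[0,0,0,0,0,0,0]]}}

```text
t: 13.68
eef_pos: [493.0, 15.0, 166.5]
tcp_rot: [3.141, 0.004, -0.222]
ft_force: [0.2, -0.6, -0.0]
opening: 0.01
grip_force: 0.0
```

```bash
python3 - <<'E'
from h import *
rep()
E
```

```text
t 13.68 tcp sl [-11.1 -51.1 166.5] yaw [179.97   0.21 -12.74] F 0.5 0.3 -0.0 op 1.0 gf 0.0
```

{"fn": "jog_arm", "kwargs": {"motion": [[0,0,0,10,0,0,0],[0,0,0,10,0,0,0],[0,0,0,6,0,0,0],[0,0,0,6,0,0,0],[0,0,0,6,0,1,0],[0,0,0,6,0,2,0],[0,0,0,6,0,3,0],[0,0,0,5,0,5,0]]}}

```text
t: 14.68
eef_pos: [547.3, 2.4, 157.1]
tcp_rot: [3.142, -0.001, -0.223]
ft_force: [-0.9, 1.3, 1.1]
opening: 0.006
grip_force: 0.8
```

```bash
python3 - <<'E'
from h import *
rep()
E
```

```text
t 14.68 tcp sl [-10.7   4.6 157.1] yaw [ 1.800e+02 -4.000e-02 -1.276e+01] F -1.0 -1.2 1.1 op 0.5 gf 0.8
```

{"fn": "jog_arm", "kwargs": {"motion": [[0,0,0,3,0,4,0],[0,0,0,3,0,4,0],[0,0,0,1,0,3,0],[0,0,0,0,0,1.5,0],[0,0,0,0,0,0.5,0],[0,0,0,0,0,0,0]]}}

```text
t: 15.42
eef_pos: [553.7, 1.0, 144.4]
tcp_rot: [3.142, -0.001, -0.223]
ft_force: [0.5, 0.1, 1.7]
opening: 0.005
grip_force: 0.5
```

{"fn": "jog_arm", "kwargs": {"motion": [[0,0,0,0,0,0.7,0],[0,0,0,0,0,0,0]]}}

```text
t: 15.68
eef_pos: [553.7, 1.0, 143.6]
tcp_rot: [3.142, -0.001, -0.223]
ft_force: [1.5, -0.8, 1.4]
opening: 0.004
grip_force: 0.9
```

{"fn": "jog_arm", "kwargs": {"motion": [[0,0,0,0,0,0.7,0],[0,0,0,0,0,0,0]]}}

```text
t: 15.92
eef_pos: [553.8, 1.0, 143.3]
tcp_rot: [3.142, -0.001, -0.223]
ft_force: [0.9, 0.0, 7.3]
opening: 0.005
grip_force: 3.5
```

The lever has hit its end stop (7 N). I'll lift off, then check the carriage by pressing lightly on the post from behind.

{"fn": "jog_arm", "kwargs": {"motion": [[0,0,0,0,0,-10,0],[0,0,0,0,0,-30,0],[0,0,0,0,0,-30,0],[0,0,0,-6,-50,0,0],[0,0,0,-5,-50,0,0],[0,0,0,0,-2,0,0],[0,0,0,0,0,0,0]]}}

```text
t: 16.8
eef_pos: [565.1, 102.8, 212.9]
tcp_rot: [3.141, 0.0, -0.222]
ft_force: [-1.0, -0.2, 0.3]
opening: 0.002
grip_force: 0.0
```

```bash
python3 - <<'E'
from h import *
rep()
b=shot('top')
S=np.array([np.r_[sl(px2w(b,u,v)),u,v] for v in range(190,250) for u in range(200,290) if b['z_map'][v,u]>0])
lv=S[(S[:,2]>53)&(S[:,2]<90)&(S[:,0]>-30)&(S[:,0]<5)&(abs(S[:,1])<42)];print('lever',len(lv),lv[:,:3].min(0),lv[:,:3].max(0))
c=shot('wrist','w4.png')
E
```

```text
t 16.8 tcp sl [-1.126e+02 -2.000e-01  2.129e+02] yaw [ 1.7998e+02  3.0000e-02 -1.2710e+01] F 0.4 -0.9 0.3 op 0.2 gf 0.0
lever 186 [-25.04228851 -36.44420792  53.14511721] [ 4.6295992  31.99982597 68.90442813]
```

View pics/w4.png

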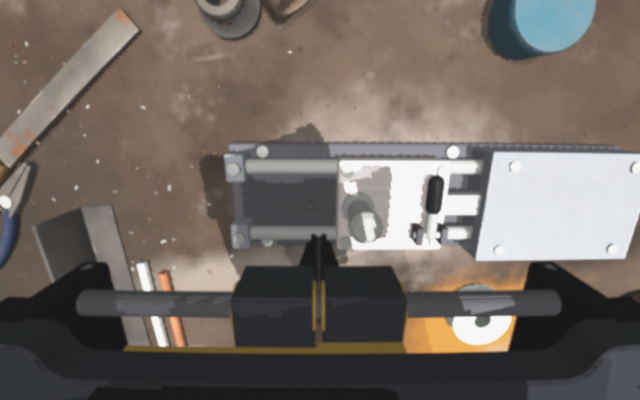

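The lever lies flat across the block at (433,195). Now the light check push from behind the post.

{"fn": "jog_arm", "kwargs": {"motion": [[0,0,0,0,0,30,0],[0,0,0,0,0,27,0],[0,0,0,0,0,0,0],[0,0,0,0,4,0,0],[0,0,0,0,3,0,0],[0,0,0,0,1,0,0],[0,0,0,0,1,0,0]]}}

```text
t: 17.77
eef_pos: [563.4, 94.0, 156.2]
tcp_rot: [-3.142, -0.001, -0.223]
ft_force: [0.0, -0.4, 0.4]
opening: 0.005
grip_force: 0.0
```

{"fn": "jog_arm", "kwargs": {"motion": [[0,0,0,0,1,0,0],[0,0,0,0,1,0,0]]}}

```text
t: 18.02
eef_pos: [562.9, 92.2, 155.8]
tcp_rot: [3.142, -0.0, -0.222]
ft_force: [-0.4, -0.1, 0.2]
opening: 0.003
grip_force: 0.0
```

{"fn": "jog_arm", "kwargs": {"motion": [[0,0,0,0,0.7,0,0],[0,0,0,0,0.7,0,0]]}}

```text
t: 18.27
eef_pos: [562.6, 90.8, 155.8]
tcp_rot: [3.142, 0.0, -0.223]
ft_force: [-0.4, 0.0, 0.5]
opening: 0.002
grip_force: 0.0
```

{"fn": "jog_arm", "kwargs": {"motion": [[0,0,0,0,0.7,0,0],[0,0,0,0,0.7,0,0]]}}

```text
t: 18.52
eef_pos: [562.3, 89.4, 155.8]
tcp_rot: [3.142, -0.0, -0.223]
ft_force: [-0.6, -0.6, -0.4]
opening: 0.001
grip_force: 0.0
```

{"fn": "jog_arm", "kwargs": {"motion": [[0,0,0,0,0.7,0,0],[0,0,0,0,0.7,0,0]]}}

```text
t: 18.77
eef_pos: [562.0, 88.0, 155.8]
tcp_rot: [3.142, -0.0, -0.223]
ft_force: [0.6, 0.9, -0.5]
opening: 0.009
grip_force: 0.6
```

{"fn": "jog_arm", "kwargs": {"motion": [[0,0,0,0,0.7,0,0],[0,0,0,0,0.7,0,0]]}}

```text
t: 19.02
eef_pos: [561.8, 87.3, 155.8]
tcp_rot: [-3.141, -0.0, -0.223]
ft_force: [1.6, 9.6, -2.0]
opening: 0.007
grip_force: 4.5
```

Force rose straight to about 10 N in under 1 mm, so the carriage is on the pad. I'll back off and hand in.

{"fn": "jog_arm", "kwargs": {"motion": [[0,0,0,0,-2,0,0],[0,0,0,0,-15,0,0],[0,0,0,0,-10,-10,0],[0,0,0,0,0,-40,0],[0,0,0,0,0,-40,0],[0,0,0,0,0,0,0],[0,0,0,0,0,0,0]]}}

```text
t: 19.9
eef_pos: [567.4, 113.4, 245.7]
tcp_rot: [3.141, 0.0, -0.222]
ft_force: [-0.5, -0.1, -0.3]
opening: 0.005
grip_force: 0.0
```

```bash
python3 - <<'E'
from h import *
rep()
print(env.job_done())
E
```

```text
t 19.9 tcp sl [-123.4   -0.3  245.7] yaw [ 1.7999e+02  1.0000e-02 -1.2730e+01] F 0.2 -0.4 -0.3 op 0.4 gf 0.0
the job is handed in; nothing more can be done
None
```

I handed the job in at 19.9 s with the carriage home on the stop (highest reading there about 12 N at the wrist), the lever folded to its end stop, and the arm clear; the hand-in gave no verdict, and the one slip was a mistaken 30 mm dip between releasing the post and lifting, with no visible effect.

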